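# Latch the graver case and hold it up by its lid

## Task

Secure the lid of the wooden graver case by turning its brass turnbutton fully over the lid, while the case stands on the bench. Then lift the case by the wooden handle on its lid, keeping it level, at least 10 cm clear of the bench, over the open middle of the bench where it stood, and finish there, still gripping the handle and holding the case steady and level in the air. Do not let go or put it down; do not pull the lid off, and leave the other things on the bench where they are.

Things in the scene. Friction and masses are not known exactly. Their poses are not given: they have to be found in the camera images.
- case: Loose wooden case, 180 (x) x 110 (y), walls 48 tall, 0.35-0.6 kg. Origin: centre of underside, z up. Solid block 32 wide with the turnbutton at its -x end (nearer the robot); at the +x end a fixed lip (top 56.5 high) overhangs the lid. Only lip and closed turnbutton hold the lid in (1.5 play); then the case hangs from the lid's handle. Centre of mass within 8 of the handle's middle in x.
- lid: Loose pale wooden lid, 133 (x) x 95 (y) x 8, 0.13 kg, lying in the case's rim, top 48 above the bench, axes as the case's. Origin: centre of its underside, in the case frame at x +10, z 40. Carries the handle: upright wooden block 56 long (x, middle at lid x -8), 16 thick (y), rising 36 above the lid; grip it across the 16.
- handle_top (a point): Centre of the top of the lid's handle, 84 above the bench; axes as the lid's (x along the handle). The handle's sides reach 36 down from here.
- button (a joint): Angle of the brass turnbutton (rad, vertical axis). 0: points along the case's +x, straight onto the lid: secured, at a stop. Starts at 1.2 to 1.7, pointing roughly along the case's +y, clear of the lid; turn it clockwise seen from above to secure it. Stays where left; light friction (0.03 N m).
- button_pivot (a point): On the turnbutton's axis, at the top of the turnbutton, 71.5 above the bench; 73 towards -x from the case's centre. Its x axis points along the turnbutton to the tip.
- button_tip (a point): Tip of the turnbutton at its top, 37 from the pivot. The turnbutton is an upright bar 10 thick, 18 tall, on a flat foot 16 wide, 4 thick; its underside is 49.5 above the bench, 1.5 over lid and block. It reaches 8 behind the pivot. Grip it across the 10 or push it sideways.
- dapping_block: steel dapping block, 50 x 50 x 40 tall, beside the case; origin under its centre. Bystander.
- wax_tin: round aluminium tin, 54 diameter, 32 tall, beside the case; origin under its centre. Bystander.
- ring_clamp: wooden ring clamp lying flat, about 112 x 27 x 22 tall, beyond the lip end of the case; origin under its middle. Bystander.
- hammer: small hammer lying on the bench, away to the left. Bystander.
- mandrel_stand: steel ring mandrel on a round foot 80 diameter, 130 tall, away to the right; origin under its foot. Bystander.
- brush: bench brush lying on the bench, to the right. Bystander.
Mind the look-alikes: they are no part of the job. There is more than one size of the case; the job needs the largest.

How it is judged:
By the outcome, as a careful person would: the job done as asked, in the order asked, and still so for the second after the job is handed in, while the arm keeps its last pose, push and grip.
It also fails if it takes over 56 s, if anything falls off the work surface, if the arm or the gripper's body presses on something with over 40 N, if the wrist force passes 120 N, or if a joint passes its speed limit or range.

## Robot

A 6-joint arm with a two-finger parallel gripper is mounted at the origin on the work surface. World frame = base frame: x ahead of the robot, y to its left, z up, the work surface at z = 0. Lengths are in m, angles in rad, forces in N, time in s.
With the tool pointing down it reaches from about 0.35 to 0.975 m from the base axis. Payload 4.9 kg.
Tool frame: the origin (TCP) lies midway between the tips of the shut fingers; the grasp point (between the pads) lies 19 mm behind it (manip.hold_point_z is the distance from the TCP to the grasp point, in m); z points along the fingers, y is the line along which they close (so a half turn about z gives the same grasp; the last joint's range is limited). The gripper opens to 85 mm and grips with 20 to 120 N. Pads are 22 mm wide; open, the fingers measure 114 mm over their backs; the gripper's body (76 mm by 85 mm) begins 54 mm behind the grasp point. The pads swing forward as they close: fully open they stand 13 mm farther back than shut.
Start: joints at [-1.407, 0.053, 1.613, -0, 1.476, -0.119], TCP at [0.174, -0.6, 0.231] pointing down, gripper open.
Joint ranges: [-3.01, 3.01], [-1.01, 2.22], [0.06, 2.58], [-1.02, 4.17], [0.09, 2.62], [-3.14, 3.14]. Speed limits (rad/s): [2.57, 2.57, 3.14, 3.14, 3.14, 3.14].

## Interface

Orientations are given as a unit quaternion [w, x, y, z].
In Python, from plant import manip gives the robot as it stands. The module is installed in compiled form; this text tells all that it offers.
- The arm moves only by the shell command python3 -m jog 'ROWS' [OPENING]. ROWS is JSON, one flat list of numbers, 6 for each row, row after row: the shift along the tool's x, y, z in units of 0.1 m (1.0 is 0.1 m), then the turn, a rotation vector about the tool's x, y, z in units of 180 degrees (1.0 is 180 degrees). A call has 1 to 8 rows; each row is the pose to reach, as a shift and turn from the pose commanded when the call began, along the tool's axes at that moment, turning the shorter way round; what a row does not reach only later rows make up. A row lasts 1/8 s, in which the tool goes at most 62.5 mm and 10.7 degrees, less where a joint would pass 70% of its speed; a pose out of reach is approached as far as the arm can. A call with a number of a shift or a turn outside -1 to 1 is refused whole. A call with a gripper value outside its range is refused whole. OPENING is the finger opening in mm, from 0 to 85.4, set as the call begins (- or left out, the last holds). The fingers move at their own pace and stop on an object; the grip force is fixed at half the most. Time passes only in rows, so rows that repeat a pose let the fingers close. It gives the time, the measured TCP pose, the force, the opening and the grip force at its end, in the units of the state.
- manip.state(): the state, without advancing time (a new reading comes with each control period).
- manip.grab_frame(name): name is "scene" or "top"; returns a dict with "img" (480x640x3 uint8, blue, green, red), "z_map" (480x640 float32, m along the optical axis (not along the pixel's ray), 0 where there is no reading), "fx", "fy", "cx", "cy" (pixels), "xyz" and "attitude" of the camera in the world. Camera axes: x right, y up, looking along -z (the intrinsics and any distortion apply to the point x, -y, -z); pixel columns grow to the right and rows downward; lengths in m; the calibration is good to about 2 mm. A picture is of the moment at which its call begins.
- manip.job_done(): hands the job in; it is judged then, once.
The state is a dict: "time": time; "joint_pos": joint angles; "joint_vel": joint speeds; "joint_efforts": joint torques, N m; "tool_pos": TCP position; "tool_rot": TCP orientation; "contact_force": force on the tool from outside, world axes, zero at the start; "ft_torque": the same for the moment, N m; "gripper_width": opening from 0.0 (shut) to 1.0 (fully open); "grasp_force": force on a finger pad.
Only numpy, scipy, OpenCV 4.12 (cv2) and the standard library are available. Lean on these libraries where they do the work, as an engineer would, in place of code of your own. Each camera call takes 0.05 s, during which the arm holds its last target. There are 200 camera calls.

## Working session

There is one attempt and no reset: what is moved stays moved. The work goes in short steps, Python scripts to look and compute and a shell command to move; the robot and the scene stay as the last step left them, time stands still between calls to the robot, and variables do not carry over. Pictures are saved under pics/ and viewed, at most 10 in all, crops included, and the job is handed in when it is done.

```bash
mkdir -p pics; cat > h.py <<'E'
import numpy as np, cv2
from scipy.spatial.transform import Rotation as R
from plant import manip
def rot(q): return R.from_quat([q[1],q[2],q[3],q[0]])
def cloud(f):
    z=f["z_map"]; v,u=np.mgrid[0:480,0:640]
    p=np.stack([(u-f["cx"])/f["fx"]*z,-(v-f["cy"])/f["fy"]*z,-z],-1)
    return p@rot(f["attitude"]).as_matrix().T+np.array(f["xyz"])
def ray(f,u,v,h):
    d=rot(f["attitude"]).apply([(u-f["cx"])/f["fx"],-(v-f["cy"])/f["fy"],-1]);o=np.array(f["xyz"])
    return o+d*(h-o[2])/d[2]
E
python3 - <<'E'
from h import *
for n in("scene","top"):
    f=manip.grab_frame(n); cv2.imwrite(f"pics/{n}0.png",f["img"]); np.save(f"{n}0.npy",f,allow_pickle=True)
    print({k:f[k] for k in f if k not in("img","z_map")})
print(manip.state(),manip.hold_point_z)
E
```

```text
{'fx': 433.69238184049004, 'fy': 433.69238184049004, 'cx': 320.9990958804831, 'cy': 240.86150973899214, 'xyz': array([1.30063219, 0.03934684, 0.83675848]), 'attitude': array([0.6344351 , 0.25789309, 0.28468019, 0.670776  ])}
{'fx': 465.561159264588, 'fy': 465.561159264588, 'cx': 322.3650662690229, 'cy': 242.73523907174769, 'xyz': array([ 0.35327629, -0.00449203,  1.08526245]), 'attitude': array([-0.70383206, -0.06135972,  0.0690085 ,  0.70433887])}
{'time': 0.1, 'joint_pos': array([-1.40699656e+00,  5.32724580e-02,  1.61417586e+00, -1.41656540e-05,
        1.47598215e+00, -1.19009191e-01]), 'joint_vel': array([ 0.00052713, -0.00262107, -0.00135908,  0.00128308,  0.00029914,
       -0.00173844]), 'joint_efforts': array([ 1.81000596e-03, -3.94903886e+01, -3.71360528e+01,  5.57998465e-05,
        3.92550370e-03, -3.09730012e-05]), 'tool_pos': array([ 0.17430677, -0.59961127,  0.23018589]), 'tool_rot': array([-9.18523273e-04,  9.90018521e-01,  1.40934323e-01, -2.76261957e-05]), 'contact_force': array([ 0.22006901, -0.63068211,  0.27211767]), 'ft_torque': array([-0.01949213, -0.02376853, -0.03031771]), 'grasp_force': 0.0, 'gripper_width': 1.0027181387980324} 0.0187
```

View pics/top0.png

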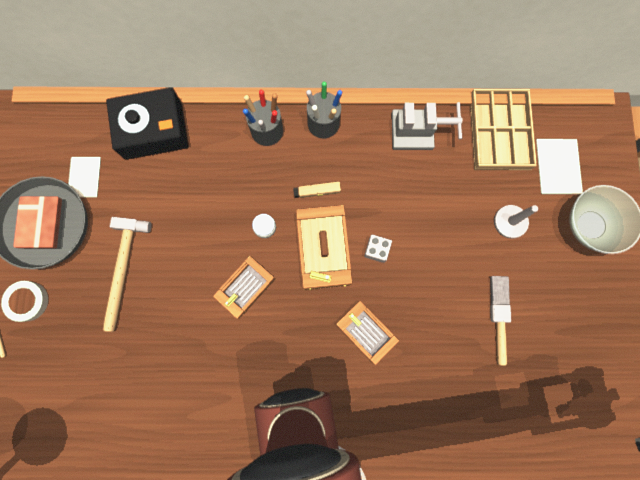

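View pics/scene0.png

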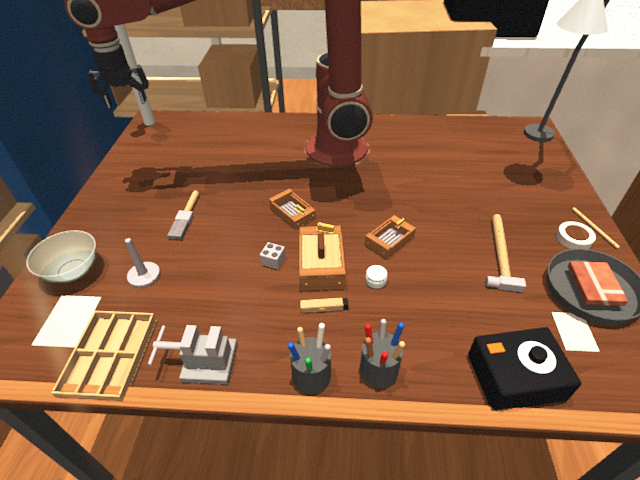

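The top view shows three candidates: the large lidded case at (324,246), and small open cases at (244,287) and (367,332). I choose the large one because it has the lid and handle (324,243). Its brass turnbutton is at about (320,277), pointing to image left. The tin is at (263,225), the dapping block at (379,248) and the ring clamp at (318,189). The scene view agrees, with the case at (322,257) and its button at (325,228).

```bash
python3 - <<'E'
from h import *
for n,box in(("top",(285,195,365,300)),("scene",(290,215,355,300))):
    f=np.load(f"{n}0.npy",allow_pickle=True).item(); P=cloud(f)
    x0,y0,x1,y1=box; m=np.zeros((480,640),bool); m[y0:y1,x0:x1]=1
    near=m&(abs(P[...,0]-0.38)<.2)
    hsv=cv2.cvtColor(f["img"],cv2.COLOR_BGR2HSV)
    for nm,lo,hi in(("handle",.079,.092),("button",.062,.076),("rim",.042,.06)):
        k=m&(P[...,2]>lo)&(P[...,2]<hi)
        if nm=="button":
            k&=(hsv[...,0]>20)&(hsv[...,0]<35)&(hsv[...,1]>110)
        if k.sum()<5: print(n,nm,k.sum());continue
        k=(cv2.connectedComponentsWithStats(k.astype(np.uint8)))
        i=1+np.argmax(k[2][1:,4]); q=k[1]==i; X=P[q]
        r=cv2.minAreaRect(X[:,:2].astype(np.float32)*1000)
        print(n,nm,q.sum(),"mean",X.mean(0).round(4),"rect mm",np.round(r[0],1),np.round(r[1],1),round(r[2],1),"pix",k[3][i].round(1))
    if n=="top":
        for u,v in((320,277),(311,275),(329,279),(322,243),(300,270)): print(u,v,hsv[v,u],P[v,u].round(4))
    c=f["img"][y0:y1,x0:x1]; cv2.imwrite(f"pics/{n}c.png",cv2.resize(c,None,fx=5,fy=5,interpolation=cv2.INTER_CUBIC))
f=np.load("top0.npy",allow_pickle=True).item();P=cloud(f)
for nm,u,v in(("tin",263,225),("dap",379,248),("clamp",318,189)):print(nm,P[v,u].round(3))
E
```

```text
top handle 168 mean [ 0.5415 -0.0181  0.0837] rect mm [542.2 -18.2] [54.2 15.6] 5.5 pix [323.5 242.2]
top button 9 mean [ 0.4768 -0.0038  0.0703] rect mm [476.8  -3.6] [18.   1.7] 77.1 pix [317.  272.3]
top rim 3464 mean [ 0.5404 -0.0185  0.0494] rect mm [540.2 -18.5] [180.7 110.2] 5.5 pix [323.5 245.7]
320 277 [ 28 123 243] [ 0.4666 -0.0104  0.0698]
311 275 [ 28 125 238] [0.4713 0.0094 0.0678]
329 279 [ 29 123 240] [ 0.4622 -0.0301  0.0703]
322 243 [ 11 145 163] [ 0.5399 -0.0147  0.0828]
300 270 [ 12 138 144] [ 0.491   0.0361 -0.0008]
scene handle 107 mean [ 0.5444 -0.0213  0.0837] rect mm [543.5 -21.6] [55.2 15. ] 3.8 pix [320.1 240.7]
scene button 33 mean [ 0.4739 -0.0081  0.0716] rect mm [473.8  -8.2] [32. 12.] 78.9 pix [327. 225.]
scene rim 2088 mean [ 0.5549 -0.021   0.05  ] rect mm [540.4 -21.1] [185.7 109.2] 5.5 pix [320.2 253.7]
tin [0.592 0.121 0.031]
dap [ 0.536 -0.145  0.042]
clamp [ 0.681 -0.006  0.023]
```

View pics/topc.png

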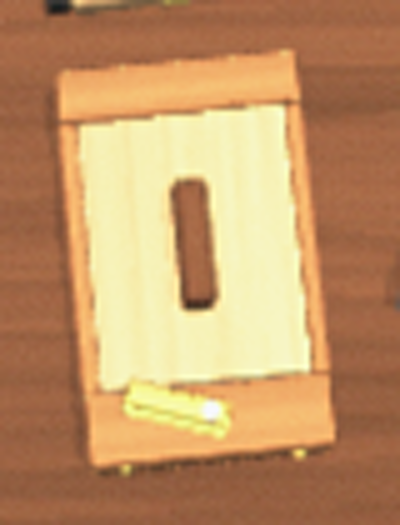

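The crop confirms the choice. The pale lid carries the handle at (323,242), and the brass bar has its pivot at about (327,278) and its tip at about (311,274). The measured sizes fit: 181x110 rim, handle top at 84 mm, case yaw 5.5°, bar at about 78°. The plan is to straddle the bar with the fingers, sweep it round the pivot, and close to align it.

```bash
J="python3 -m jog"
python3 -m jog '[1,-1,0,0,0,0, 1,-1,0,0,0,0, 1,-1,0,0,0,0]' 28 >/dev/null
python3 -m jog '[1,-1,0,0,0,0, 1,-1,0,0,0,0, 1,-1,0,0,0,0]' >/dev/null
python3 -m jog '[1,-1,0,0,0,0, 1,-1,0,0,0,0, 1,-1,0,0,0,0]' >/dev/null
python3 -m jog '[1,-1,0,0,0,0, 1,-1,0,0,0,0, 1,-1,0,0,0,0]' >/dev/null
python3 -m jog '[0.54,-0.9,0,0,0,-0.343, 0.54,-0.9,0,0,0,-0.343, 0.54,-0.9,0,0,0,-0.343, 0.54,-0.9,0,0,0,-0.343, 0.54,-0.9,0,0,0,-0.343, 0.54,-0.9,0,0,0,-0.343, 0.54,-0.9,0,0,0,-0.343, 0.54,-0.9,0,0,0,-0.343]'
cat >> h.py <<'E'
def go(xyz,yaw):
    s=manip.state();Q=rot(s["tool_rot"]);T=R.from_matrix(np.c_[[np.cos(yaw),np.sin(yaw),0],[np.sin(yaw),-np.cos(yaw),0],[0,0,-1]])
    print("now",np.round(s["tool_pos"],4),"t",s["time"],"F",np.round(s["contact_force"],1),"w",round(s["gripper_width"]*85.4,1))
    print("shift",(Q.inv().apply(np.array(xyz)-s["tool_pos"])*10).round(3),"turn",((Q.inv()*T).as_rotvec()/np.pi).round(4))
E
python3 - <<'E'
from h import *
d=np.radians
p=np.array([.4676,-.0268]);t=d(78)
go([*(p+.025*np.array([np.cos(t),np.sin(t)])),.056],t)
# relative arc rows from bar 78 deg to 5.5, in tool axes at start (x along bar, y = right of it)
for a in np.linspace(0,72.5,8)[1:]:
    b=d(a); print(round(a,1),np.round([.25*(np.cos(b)-1),.25*np.sin(b),a/180],3))
E
```

```text
time: 2.6
tool_pos: [0.4738, -0.0039, 0.2312]
tool_rot: [0.0, 0.779, 0.628, -0.0]
contact_force: [0.6, -0.3, 0.1]
gripper_width: 0.326
grasp_force: 0.0
now [ 0.4738 -0.0039  0.2312] t 2.6 F [ 0.6 -0.3  0.1] w 27.9
shift [ 0.014 -0.013  1.752] turn [-0.0001  0.0001 -0.0014]
10.4 [-0.004  0.045  0.058]
20.7 [-0.016  0.088  0.115]
31.1 [-0.036  0.129  0.173]
41.4 [-0.063  0.165  0.23 ]
51.8 [-0.095  0.196  0.288]
62.1 [-0.133  0.221  0.345]
72.5 [-0.175  0.238  0.403]
```

```bash
python3 -m jog '[0.01,-0.01,0.5,0,0,0, 0.01,-0.01,1,0,0,0, 0.01,-0.01,1,0,0,0]' 28 | grep -E "pos|contact"
python3 -m jog '[0,0,0.2,0,0,0, 0,0,0.4,0,0,0, 0,0,0.6,0,0,0, 0,0,0.75,0,0,0, 0,0,0.75,0,0,0]'
python3 - <<'E'
from h import *
f=manip.grab_frame("scene"); cv2.imwrite("pics/s1.png",cv2.resize(f["img"][150:310,220:420],None,fx=3,fy=3,interpolation=cv2.INTER_CUBIC))
E
```

```text
tool_pos: [0.4694, -0.0015, 0.1269]
contact_force: [-0.0, 0.3, 0.2]
time: 3.6
tool_pos: [0.473, -0.0019, 0.0565]
tool_rot: [-0.0, 0.778, 0.629, -0.0]
contact_force: [0.6, -0.5, 0.5]
gripper_width: 0.324
grasp_force: 0.0
```

View pics/s1.png

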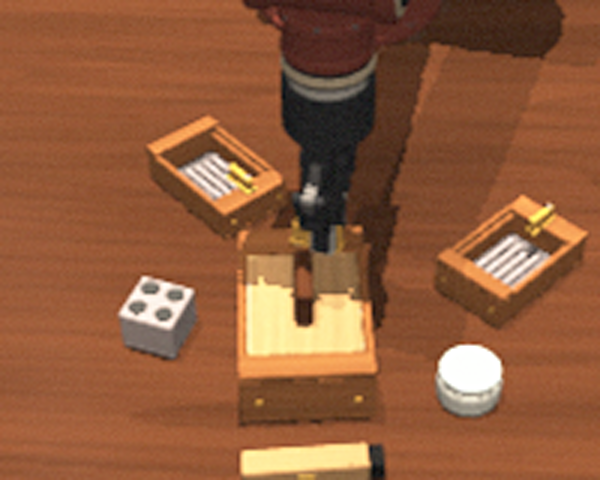

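Fingers are at crop (320,230) straddling the bar, and the case is undisturbed. Now the sweep, followed by closing on the bar.

```bash
python3 -m jog '[-0.004,0.045,0,0,0,0.058, -0.016,0.088,0,0,0,0.115, -0.036,0.129,0,0,0,0.173, -0.063,0.165,0,0,0,0.23, -0.095,0.196,0,0,0,0.288, -0.133,0.221,0,0,0,0.345, -0.175,0.238,0,0,0,0.403, -0.175,0.238,0,0,0,0.403]'
python3 -m jog '[0,0,0,0,0,0, 0,0,0,0,0,0, 0,0,0,0,0,0, 0,0,0,0,0,0]' 6
python3 -m jog '[0,0,0,0,0,0, 0,0,0,0,0,0, 0,0,0,0,0,0, 0,0,0,0,0,0]' 6
python3 - <<'E'
from h import *
go([.4925,-.0244,.056],np.radians(5.5))
f=manip.grab_frame("scene"); cv2.imwrite("pics/s2.png",cv2.resize(f["img"][190:310,240:400],None,fx=4,fy=4,interpolation=cv2.INTER_CUBIC))
E
```

```text
time: 4.65
tool_pos: [0.4935, -0.0242, 0.0577]
tool_rot: [0.0, 0.999, 0.048, 0.001]
contact_force: [-0.4, 0.2, 0.1]
gripper_width: 0.325
grasp_force: 0.0
time: 5.15
tool_pos: [0.4934, -0.0239, 0.0574]
tool_rot: [0.0, 0.999, 0.048, 0.001]
contact_force: [0.4, 0.9, 5.7]
gripper_width: 0.1
grasp_force: 60.9
time: 5.65
tool_pos: [0.4933, -0.0239, 0.0574]
tool_rot: [0.0, 0.999, 0.048, 0.001]
contact_force: [0.2, 0.3, 5.3]
gripper_width: 0.095
grasp_force: 60.9
now [ 0.4933 -0.0239  0.0574] t 5.65 F [0.2 0.3 5.3] w 8.1
shift [-0.009  0.004  0.014] turn [ 0.0001 -0.0005 -0.0003]
```

View pics/s2.png

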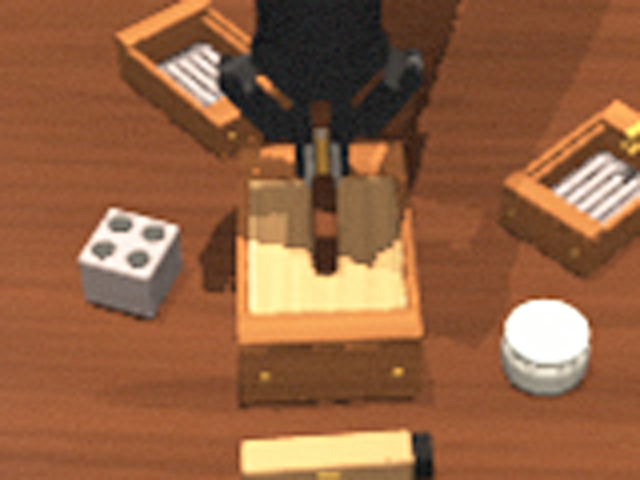

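The bar is gripped and lies along the case axis at crop (322,150). I'll nudge it 3° onto the stop, then release, rise and look.

```bash
python3 -m jog '[0,0.006,0,0,0,0.008, 0,0.013,0,0,0,0.017, 0,0.013,0,0,0,0.017]' 6 | grep -A1 -E "contact"
python3 -m jog '[0,0,0,0,0,0, 0,0,0,0,0,0, 0,0,0,0,0,0, 0,0,0,0,0,0]' 28
python3 -m jog '[0,0,-0.3,0,0,0, 0,0,-0.8,0,0,0, 0,0,-1,0,0,0, 0,0,-1,0,0,0]' 28 | grep -E "contact|pos"
python3 -m jog '[-1,0,-0.6,0,0,0, -1,0,-0.6,0,0,0, -1,0,-0.6,0,0,0]' 60 | grep -E "contact|pos"
python3 - <<'E'
from h import *
for n,box in(("top",(285,195,365,300)),("scene",(290,215,355,300))):
    f=manip.grab_frame(n); P=cloud(f);x0,y0,x1,y1=box
    m=np.zeros((480,640),bool); m[y0:y1,x0:x1]=1
    cv2.imwrite(f"pics/{n}3.png",cv2.resize(f["img"][y0:y1,x0:x1],None,fx=5,fy=5,interpolation=cv2.INTER_CUBIC))
    for nm,lo,hi in(("handle",.079,.092),("button",.06,.076),("rim",.042,.06)):
        k=cv2.connectedComponentsWithStats((m&(P[...,2]>lo)&(P[...,2]<hi)).astype(np.uint8))
        if k[0]<2: print(n,nm,"none");continue
        i=1+np.argmax(k[2][1:,4]);X=P[k[1]==i];r=cv2.minAreaRect(X[:,:2].astype(np.float32)*1000)
        print(n,nm,len(X),X.mean(0).round(4),np.round(r[0],1),np.round(r[1],1),round(r[2],1))
E
```

```text
contact_force: [-0.5, 1.6, 5.8]
gripper_width: 0.098
time: 6.58
tool_pos: [0.4924, -0.0251, 0.056]
tool_rot: [-0.0, 1.0, 0.02, -0.0]
contact_force: [-0.7, 0.3, 0.2]
gripper_width: 0.33
grasp_force: 0.0
tool_pos: [0.494, -0.0254, 0.1585]
contact_force: [-0.4, -0.3, -0.3]
tool_pos: [0.3921, -0.0294, 0.2177]
contact_force: [-0.2, -0.3, 0.5]
top handle 179 [ 0.5421 -0.0193  0.0835] [541.6 -19.4] [56.4 15.9] 4.0
top button 23 [ 0.499  -0.0239  0.0714] [498.8 -23.6] [ 8.9 11.5] 89.8
top rim 2495 [ 0.5654 -0.0212  0.0497] [554.4 -18.7] [151.6 110.5] 4.0
scene handle 103 [ 0.5457 -0.0226  0.0836] [544.7 -21.7] [57.3 14.6] 3.9
scene button 44 [ 0.4825 -0.027   0.0718] [481.8 -27.1] [43.7  7.8] 3.7
scene rim 2101 [ 0.5535 -0.0217  0.0498] [541.5 -22.6] [185.6 109.7] 4.3
```

View pics/scene3.png

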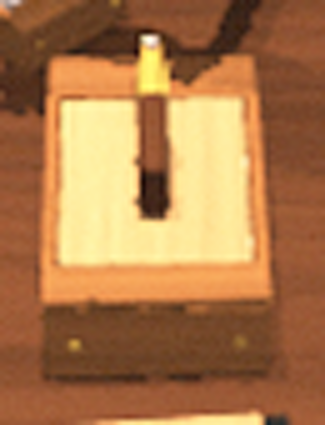

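View pics/top3.png

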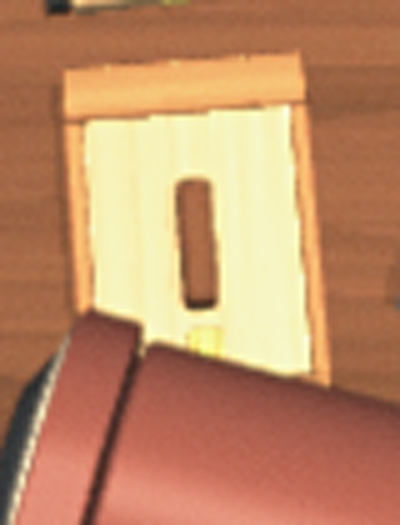

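The button now lies in line with the handle: scene crop shows it at (152,65) over the lid edge. Case yaw is about 4.0° and the bar about 3.7°, so it is at the stop. Next is the handle grip at about (0.5425,-0.0203), yaw 4°.

```bash
python3 - <<'E'
from h import *
go([.5425,-.0203,.053],np.radians(4))
E
```

```text
now [ 0.3924 -0.0292  0.215 ] t 7.55 F [ 0.5 -0.6 -0.3] w 60.2
shift [ 1.505 -0.027  1.619] turn [-0.0001  0.0002 -0.0093]
```

```bash
python3 -m jog '[1,-0.027,0,0,0,-0.009, 1,-0.027,0,0,0,-0.009, 1,-0.027,0,0,0,-0.009]' 50 | grep -E "contact|pos"
python3 -m jog '[0.505,-0.01,0.4,0,0,0, 0.505,-0.01,0.7,0,0,0, 0.505,-0.01,0.7,0,0,0]' 50 | grep -E "contact|pos"
python3 - <<'E'
from h import *
go([.5425,-.0203,.053],np.radians(4))
E
```

```text
tool_pos: [0.4935, -0.022, 0.2126]
contact_force: [0.5, 0.6, -0.3]
tool_pos: [0.5396, -0.0173, 0.1408]
contact_force: [0.9, 0.1, 0.2]
now [ 0.5396 -0.0173  0.1408] t 8.3 F [0.9 0.1 0.2] w 50.1
shift [0.036 0.034 0.878] turn [-0.0008  0.0034 -0.0001]
```

```bash
python3 -m jog '[0.01,0.015,0.3,0,0,0, 0.01,0.015,0.6,0,0,0, 0.01,0.015,0.8,0,0,0, 0.01,0.015,0.88,0,0,0, 0.01,0.015,0.88,0,0,0, 0.01,0.015,0.88,0,0,0]' 50 | grep -E "contact|pos|rot"
python3 -m jog '[0,0,0,0,0,0, 0,0,0,0,0,0, 0,0,0,0,0,0, 0,0,0,0,0,0, 0,0,0,0,0,0, 0,0,0,0,0,0]' 8
python3 - <<'E'
from h import *
go([.5425,-.0203,.053],np.radians(4))
E
```

```text
tool_pos: [0.5449, -0.0195, 0.0597]
tool_rot: [0.0, 0.999, 0.035, 0.001]
contact_force: [-0.2, 0.3, 1.2]
time: 9.8
tool_pos: [0.5446, -0.0195, 0.0592]
tool_rot: [0.0, 0.999, 0.035, 0.001]
contact_force: [-0.9, -0.4, 5.2]
gripper_width: 0.173
grasp_force: 59.6
now [ 0.5446 -0.0195  0.0592] t 9.8 F [-0.9 -0.4  5.2] w 14.7
shift [-0.021  0.007  0.062] turn [ 0.0001 -0.0004 -0.0002]
```

Grip is 6 mm higher than wanted; regrip lower.

```bash
python3 -m jog '[0,0,0,0,0,0, 0,0,0,0,0,0, 0,0,0,0,0,0, -0.02,0,0.03,0,0,0, -0.02,0,0.065,0,0,0, -0.02,0,0.065,0,0,0]' 40 | grep -E "contact|pos|rot"
python3 -m jog '[0,0,0,0,0,0, 0,0,0,0,0,0, 0,0,0,0,0,0, 0,0,0,0,0,0, 0,0,0,0,0,0, 0,0,0,0,0,0]' 8
python3 -m jog '[0,0,-0.02,0,0,0, 0,0,-0.05,0,0,0, 0,0,-0.1,0,0,0, 0,0,-0.15,0,0,0, 0,0,-0.2,0,0,0, 0,0,-0.2,0,0,0, 0,0,-0.2,0,0,0]' 8
python3 - <<'E'
from h import *
f=manip.grab_frame("scene"); cv2.imwrite("pics/s4.png",cv2.resize(f["img"][190:310,240:400],None,fx=4,fy=4,interpolation=cv2.INTER_CUBIC))
print(manip.state()["ft_torque"])
E
```

```text
tool_pos: [0.5414, -0.0195, 0.0512]
tool_rot: [-0.0, 0.999, 0.035, -0.001]
contact_force: [-0.0, 0.2, 0.5]
time: 11.3
tool_pos: [0.5421, -0.0195, 0.052]
tool_rot: [0.0, 0.999, 0.035, 0.0]
contact_force: [-0.2, 0.6, 1.6]
gripper_width: 0.18
grasp_force: 58.8
time: 12.18
tool_pos: [0.5418, -0.0195, 0.0718]
tool_rot: [-0.0, 0.999, 0.035, -0.0]
contact_force: [-0.2, -0.1, -4.4]
gripper_width: 0.176
grasp_force: 58.7
[ 0.02391498 -0.01303571 -0.03266947]
```

View pics/s4.png

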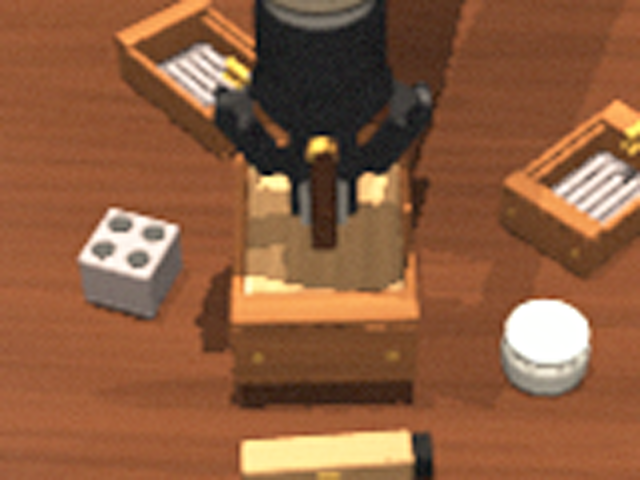

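The case hangs from the handle, lid held, and looks level, with a shadow gap beneath its front edge at crop (325,390). I'll raise it another 12 cm, gently.

```bash
python3 -m jog '[0,0,-0.06,0,0,0, 0,0,-0.15,0,0,0, 0,0,-0.25,0,0,0, 0,0,-0.35,0,0,0, 0,0,-0.45,0,0,0, 0,0,-0.53,0,0,0, 0,0,-0.58,0,0,0, 0,0,-0.6,0,0,0]' 8 | grep -E "contact|pos"
python3 -m jog '[0,0,-0.06,0,0,0, 0,0,-0.15,0,0,0, 0,0,-0.25,0,0,0, 0,0,-0.35,0,0,0, 0,0,-0.45,0,0,0, 0,0,-0.53,0,0,0, 0,0,-0.58,0,0,0, 0,0,-0.6,0,0,0]' 8 | grep -E "contact|pos"
python3 -m jog '[0,0,0,0,0,0, 0,0,0,0,0,0, 0,0,0,0,0,0, 0,0,0,0,0,0, 0,0,0,0,0,0, 0,0,0,0,0,0, 0,0,0,0,0,0, 0,0,0,0,0,0]' 8
python3 - <<'E'
from h import *
f=manip.grab_frame("scene");P=cloud(f); cv2.imwrite("pics/s5.png",cv2.resize(f["img"][130:330,200:440],None,fx=3,fy=3,interpolation=cv2.INTER_CUBIC))
# lid + lip plane: upward facing wood between z .15 and .22, in the case footprint
c=P[...,:2]-[.54,-.02]
hsv=cv2.cvtColor(f["img"],cv2.COLOR_BGR2HSV)
k=(abs(c[...,0])<.075)&(abs(c[...,1])<.05)&(abs(c[...,1])>.022)&(P[...,2]>.17)&(P[...,2]<.205)
X=P[k]
for _ in range(4):
    A=np.c_[X[:,:2],np.ones(len(X))];s=np.linalg.lstsq(A,X[:,2],rcond=None)[0];r=abs(X[:,2]-A@s);X=X[r<max(.003,1.5*np.median(r))]
print(len(X),"slopes deg",np.degrees(s[:2]).round(2),"z at centre",s@[.54,-.02,1])
v=P[...,2]; q=(abs(c[...,1])<.05)&(c[...,0]>.08)&(c[...,0]<.11)&(v>.1)&(v<.21); print("front face zmin",np.percentile(v[q],2) if q.any() else None, "zmax",np.percentile(v[q],98))
E
```

```text
tool_pos: [0.542, -0.0195, 0.1321]
contact_force: [0.5, -0.7, -4.7]
tool_pos: [0.542, -0.0195, 0.1921]
contact_force: [-0.5, -0.2, -4.9]
time: 15.22
tool_pos: [0.5419, -0.0195, 0.1918]
tool_rot: [0.0, 0.999, 0.035, 0.0]
contact_force: [0.5, -0.7, -5.2]
gripper_width: 0.176
grasp_force: 58.7
705 slopes deg [ 0.3  -0.15] z at centre 0.18800274112204104
front face zmin 0.1397396432858924 zmax 0.19647485786245336
```

View pics/s5.png

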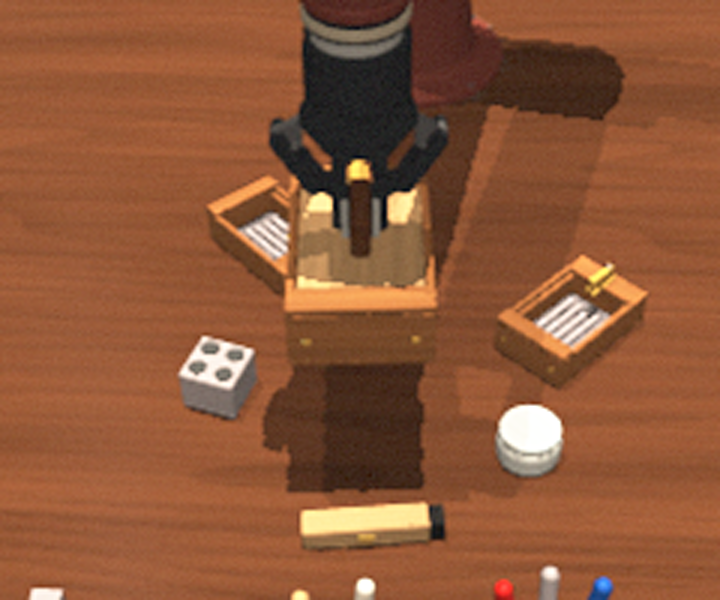

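The case is in the air at crop (360,300), with its underside at 0.14 m and tilt below 0.5°. The bystanders have not moved.

```bash
python3 -c "
from plant import manip
print(manip.job_done())"
```

```text
the job is handed in; nothing more can be done
None
```

The job is handed in: the turnbutton is closed over the lid, and the arm is holding the largest case by its handle about 14 cm above where it stood, level to within 0.5°, with the other things where they were.

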